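# Shut and lock the instrument's access cover

## Robot

A 6-joint arm with a two-finger parallel gripper is mounted at the origin on the work surface. World frame = base frame: x ahead of the robot, y to its left, z up, the work surface at z = 0. Lengths are in m, angles in rad, forces in N, time in s.
With the tool pointing down it reaches from about 0.4 to 0.825 m from the base axis. Payload 7 kg.
Tool frame: the origin (TCP) lies on the centre line of the jaws, within the pads' length; the fingertips stand 25 mm ahead of it and the grasp point (between the pads) lies 6 mm ahead of it; z points along the fingers, y is the direction in which the jaws open and shut (so a half turn about z gives the same grasp; the last joint's range is limited). The gripper opens to 88 mm and grips with 3 to 60 N. Pads are 19 mm wide; open, the fingers measure 130 mm over their backs; the gripper's body (78 mm by 193 mm) begins 47 mm behind the grasp point.
Start: joints at [1.403, 0.359, 0.012, 0, -1.224, -0.288], TCP at [0.297, 0.606, 0.225] pointing down, gripper open.
Joint ranges: [-3.07, 3.07], [-1.43, 2.12], [-1.02, 1.25], [-3.03, 1.67], [-3.05, -0], [-3.03, 3.03]. Speed limits (rad/s): [2.39, 2.39, 3.01, 3.14, 3.14, 3.14].

## Interface

Orientations are given as [roll, pitch, yaw] about the fixed x, y, z axes, in that order (R = Rz(yaw) Ry(pitch) Rx(roll)).
In Python, from station import * gives the robot as it stands. The module is installed in compiled form; this text tells all that it offers.
- The arm moves only by the tool step_arm, never from a script. Its argument "commands" is text: rows parted by semicolons, each of 6 numbers parted by spaces: the shift along the tool's x, y, z in mm, then the turn, a rotation vector about the tool's x, y, z in rad. A call has 1 to 8 rows; each row shifts and turns the commanded pose from where the row before left it, along the tool's axes as they then stand; what a row does not reach is not made up. A row lasts 1/8 s, in which the tool goes at most 62.5 mm and 10.7 degrees, less where a joint would pass 70% of its speed; a pose out of reach is approached as far as the arm can. A call is refused whole if a number of a shift passes 62.5 or a number of a turn 0.188, either way. A call with a gripper value outside its range is refused whole. "jaw" is the finger opening in mm, from 0 to 87.6, set as the call begins (left out, the last holds). The fingers move at their own pace and stop on an object; "grip_force" is the grip in N (left out, the last holds). Time passes only in rows, so rows that do not move let the fingers close. It gives the time, the measured TCP pose, the force and the opening at its end, in the units of the state.
- get_state(): the state, without advancing time (a new reading comes with each control period).
- grab_frame(name): name is "scene" or "top"; returns a dict with "frame" (480x640x3 uint8, red, green, blue), "fovy" (degrees; the focal length in pixels is half the picture's height over the tangent of half this angle, whatever the lens; pixels are square), "cx", "cy" (the principal point, pixels), "rvec" (rotation vector, rad) and "tvec" (3), from world to camera coordinates, as OpenCV has them. Camera axes: x right, y down, z forward; pixel columns grow to the right and rows downward; lengths in m; the calibration is good to about 2 mm. A picture is of the moment at which its call begins. There is no depth.
- job_done(): hands the job in, once; it reports no verdict.
Trained networks look in a picture, given as the dict that the camera call returned (one of the last four; its "shot" number tells which), for a name from the list of things; names that differ only in an ending like _2 or _b are one class to them, and where a whole thing is asked for, a point or a joint stands for the part that bears it (a point fixed in the world has none). Each returns a list of dicts, best first, with "conf" (0 to 1); they miss things now and then, are a little off and sometimes report something else, mostly with a low value. They report only what shows in the picture. A call takes as long as a camera call.
- recognise(picture, name): "pixel" ([column, row] in pixels, amid what is visible of it).
The state is a dict: "t": time; "q": joint angles; "qd": joint speeds; "joint_efforts": joint torques, N m; "eef_pos": TCP position; "ee_rot": TCP orientation; "force": force on the tool from outside, world axes, zero at the start; "moment": the same for the moment, N m; "width": finger opening in m.
Only numpy, scipy, OpenCV 4.12 (cv2) and the standard library are available. Lean on these libraries where they do the work, as an engineer would, in place of code of your own. Each camera call takes 0.05 s, during which the arm holds its last target.

## Task

The white access cover on top of the bench instrument has been left ajar. Push it down shut with a fingertip, then set a fingertip in the slot of its round orange quarter-turn fastener and turn it clockwise until it stops, so that the cover is locked. Lift nothing, and leave the things standing around the instrument where they are.

Things in the scene. Friction and masses are not known exactly. Their poses are not given: they have to be found in the camera images.
- instrument: Grey instrument, 280 (x) x 240 (y) x 100 mm tall, fixed to the table at a varying place and yaw. Origin: centre of its underside, on the table. x points from its front (black panel, display) to its rear (vents), z up. On top a white cover, 220 x 220 x 6 mm, hinged along y at x = +110, z = 100 mm; free edge to the front, at x = -110 mm when shut. Fastener rim at z = 126 mm is the highest point.
- cover (a joint): Hinge angle of the cover, rad: 0 shut, flat on the instrument, with a hard stop; positive = free edge raised. Starts at 0.2 to 0.45. Stiff friction hinge: it stays where it is left; 1 to 6 N straight down near the free edge moves it. Only the turned fastener locks it.
- press_mark (a point): Centre of the blue 24 mm dot on the cover's upper face, 203 mm from the hinge line, 17 mm from the free edge, amid the 34 mm wide plain strip between the fastener's rim and the free edge: a good place to push. With the cover shut it is 106 mm above the table, at x = -93, y = 0 mm in the instrument's frame.
- fastener (a joint): Turn angle of the fastener, rad, clockwise from above positive: 0 unlocked, 1.571 locked, hard stops at both ends. Starts at 0 to 0.35. Needs about 0.12 N m (5 N at 28 mm from its axis); stays where it is left. It swings a cam tongue below the cover under the front rim of the opening, so the cover must be fully shut first.
- slot_centre (a point): On the fastener's axis, level with the dial's top. The dial is an orange disc, 96 mm across, flush in a fixed black rim (112 mm across, 20 mm above the cover). A slot 36 mm wide, 17 mm deep, upright sides, black floor, 84 mm long, runs across it through the axis. With the cover shut this point is 126 mm above the table, at x = -20, y = 0 mm in the instrument's frame.
- slot_mark (a point): Point in the slot 30 mm from the fastener's axis, level with the dial's top, at the slot's end that bears a white mark on the orange ring. It turns with the fastener: at 0 rad it lies towards the instrument's -y (red mark on the black rim), at 1.571 rad towards its -x, the front (green mark).
- multimeter: Loose yellow hand-held multimeter lying on the table, 170 x 80 x 34 mm (knob to 40 mm), bystander; origin: centre of its underside, x along its length.
- breadboard: Loose white breadboard lying on the table, 165 x 55 x 9 mm (parts on it to 19 mm), bystander; origin: centre of its underside, x along its length.
- screwdriver: Loose screwdriver lying on the table, 170 mm long, bystander; origin under its middle, x along its length.
- spool: Loose blue spool standing on the table, 56 mm across, 46 mm tall, bystander; origin: centre of its underside.

How it is judged:
On the way, in this order (a step that is already met when the one before it is completed fails the run):
1. the cover is shut, the fastener not yet turned (value of joint cover below 0.03 rad and value of joint fastener below 0.9 rad), for 0.2 s.
2. the fastener is turned to locked with the cover shut (value of joint cover below 0.03 rad and value of joint fastener above 1.4 rad), for 0.2 s.
At the end, for the whole second after the job is handed in: The cover is shut (within 0.03 rad) and the fastener is turned to at least 1.4 rad (80 degrees), both at rest; multimeter, breadboard, screwdriver and spool are within 30 mm of where they started (all of step 2 and velocity of joint each of cover, fastener below 0.05 rad/s and distance of each of multimeter, breadboard, screwdriver, spool from where it was at the start of the episode below 0.03 m); the robot touches nothing.
It fails at once if the cover is lifted further open (beyond 0.55 rad) (value of joint cover above 0.55 rad).
It fails at once if the fastener is turned (beyond 0.9 rad) while the cover is still ajar (over 0.1 rad) (value of joint cover above 0.1 rad and value of joint fastener above 0.9 rad).
It fails at once if a bystander is moved or lifted by more than 30 mm (not (distance of multimeter from where it was at the start of the episode below 0.03 m) or not (distance of breadboard from where it was at the start of the episode below 0.03 m) or not (distance of screwdriver from where it was at the start of the episode below 0.03 m) or not (distance of spool from where it was at the start of the episode below 0.03 m)).
It also fails if it takes over 43 s, if anything falls off the work surface, if the arm or the gripper's body presses on something with over 40 N, if the wrist force passes 120 N, or if a joint passes its speed limit or range.

## Working session

There is one attempt and no reset: what is moved stays moved. The work goes in short steps, Python scripts to look and compute and a tool call to move; the robot and the scene stay as the last step left them, time stands still between calls to the robot, and variables do not carry over. Pictures are saved under pics/ and viewed, and the job is handed in when it is done.

Besides the shell and the picture viewer there is one more tool, called after "Emit:" as a command line: name --argument value ..., lists and objects as JSON in quotes. step_arm: Moves the arm, as the interface text tells. Its arguments: {"type":"object","properties":{"commands":{"type":"string"},"jaw":{"type":"number"},"grip_force":{"type":"number"}},"required":["commands"]}

```bash
mkdir -p pics; cat > h.py <<'E'
import numpy as np, cv2
from station import *
def cam(f):
    h=f["frame"].shape[0]; F=h/2/np.tan(np.radians(f["fovy"])/2)
    K=np.array([[F,0,f["cx"]],[0,F,f["cy"]],[0,0,1]]); return K,cv2.Rodrigues(np.array(f["rvec"],float))[0],np.array(f["tvec"],float).ravel()
def ray(f,p):
    K,R,t=cam(f); d=R.T@np.linalg.inv(K)@np.array([p[0],p[1],1.]); return -R.T@t,d
def atz(f,p,z):
    o,d=ray(f,p); return o+d*(z-o[2])/d[2]
def tri(fs,ps):
    A=np.zeros((3,3));b=np.zeros(3)
    for f,p in zip(fs,ps):
        o,d=ray(f,p); d/=np.linalg.norm(d); M=np.eye(3)-np.outer(d,d); A+=M;b+=M@o
    x=np.linalg.solve(A,b); return x
def proj(f,X):
    K,R,t=cam(f); c=K@(R@np.array(X)+t); return c[:2]/c[2]
def save(f,n): cv2.imwrite("pics/"+n+".png",f["frame"][:,:,::-1])
E
python3 - <<'E'
from h import *
s=get_state();print({k:np.round(v,3) for k,v in s.items()})
F={}
for n in("scene","top"):
    f=grab_frame(n);F[n]=f;save(f,n+"0");print(n,f["fovy"],np.round(cam(f)[1].T@-cam(f)[2],3))
    for k in("instrument","press_mark","slot_centre","slot_mark","multimeter","breadboard","screwdriver","spool"):
        print(k,[(np.round(d["pixel"],1),round(d["conf"],2)) for d in recognise(f,k)[:2]])
for k in("press_mark","slot_centre","slot_mark"):
    p=[recognise(F[n],k) for n in F]
    if all(p):
        x=tri(F.values(),[q[0]["pixel"] for q in p]);print(k,x.round(4),[np.linalg.norm(proj(F[n],x)-q[0]["pixel"]).round(1) for n,q in zip(F,p)])
E
```

```text
{'t': np.float64(0.0), 'q': array([ 1.403,  0.359,  0.011, -0.   , -1.224, -0.288]), 'qd': array([-0.001, -0.   ,  0.   , -0.001, -0.002, -0.001]), 'joint_efforts': array([ 1.0000e-03, -5.8272e+01,  2.9305e+01,  6.9970e+00,  7.0000e-03,
       -0.0000e+00]), 'eef_pos': array([0.297, 0.606, 0.225]), 'ee_rot': array([ 3.14 , -0.   , -0.456]), 'force': array([-0.272,  0.655, -0.288]), 'moment': array([-0.063, -0.008, -0.035]), 'width': np.float64(0.088)}
scene 45.58428673116378 [1.308 0.528 0.945]
instrument [(array([322. , 250.6]), 0.91)]
press_mark [(array([322.6, 227.4]), 0.97)]
slot_centre [(array([322.6, 215.8]), 0.69)]
slot_mark [(array([321.3, 216.3]), 0.78)]
multimeter [(array([243.9, 233.6]), 0.58)]
breadboard [(array([415.2, 278.9]), 0.85)]
screwdriver [(array([218.5, 204.3]), 0.59)]
spool [(array([468.8, 286. ]), 0.96)]
top 51.04496494647893 [0.425 0.067 1.064]
instrument [(array([315.9, 240.5]), 0.57), (array([176., 299.]), 0.18)]
press_mark []
slot_centre [(array([316.4, 228.5]), 0.93), (array([175.3, 300. ]), 0.58)]
slot_mark [(array([315.9, 227.5]), 0.84)]
multimeter [(array([421. , 244.2]), 0.62), (array([232.8, 284. ]), 0.33)]
breadboard [(array([227.9, 287.9]), 0.79)]
screwdriver [(array([476.7, 259.6]), 0.94)]
spool [(array([176.4, 301.3]), 0.73)]
slot_centre [0.5791 0.0618 0.1754] [np.float64(1.1), np.float64(1.2)]
slot_mark [0.5815 0.0617 0.1755] [np.float64(1.7), np.float64(1.9)]
```

View pics/scene0.png

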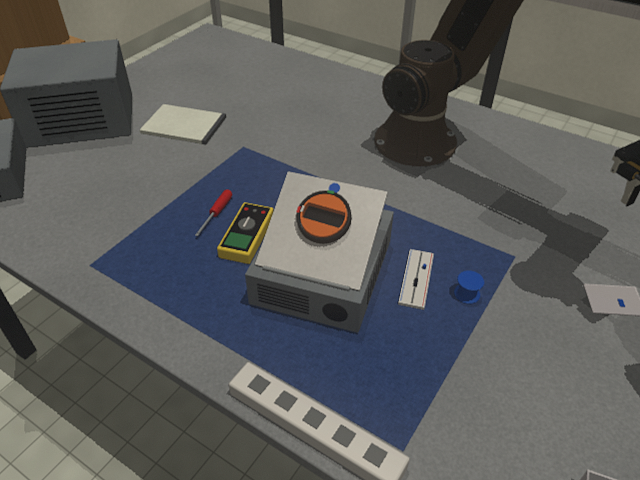

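View pics/top0.png

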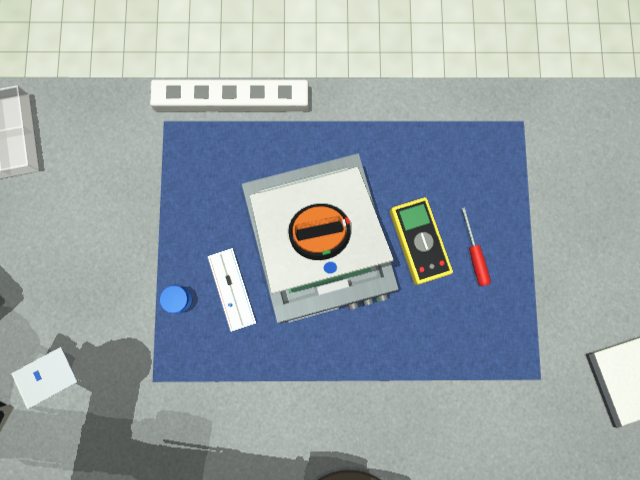

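The top view shows the front of the instrument facing the robot, with the cover ajar, the blue dot at about (330,268) and the dial at about (319,231). I'll zoom in to pick features.

```bash
python3 - <<'E'
import cv2
a=cv2.imread("pics/top0.png")[140:335,225:415];cv2.imwrite("pics/z1.png",cv2.resize(a,None,fx=3,fy=3,interpolation=cv2.INTER_CUBIC)); 
a=cv2.imread("pics/scene0.png")[165:335,235:405];cv2.imwrite("pics/z2.png",cv2.resize(a,None,fx=3.5,fy=3.5,interpolation=cv2.INTER_CUBIC))
E
```

```text
(no output)
```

View pics/z1.png

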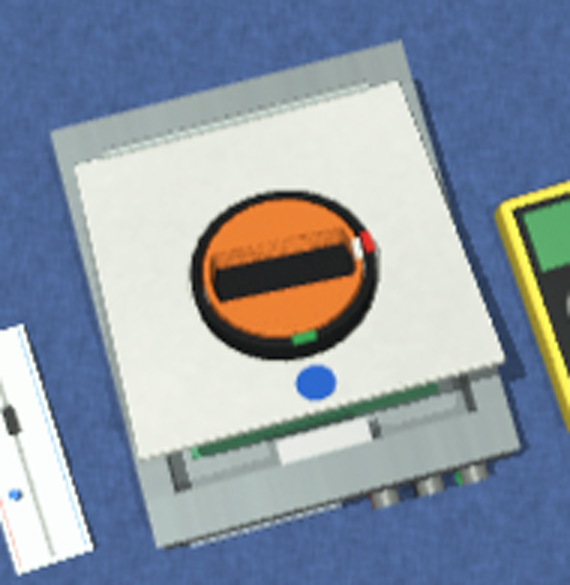

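View pics/z2.png

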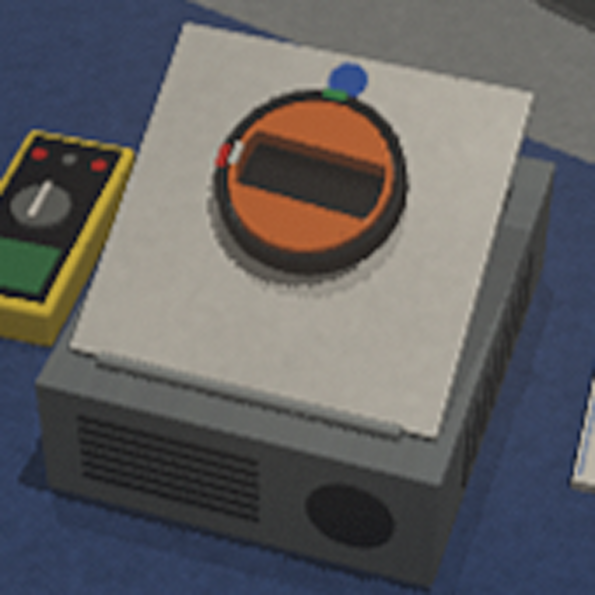

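```bash
cat > fit.py <<'E'
from h import *
from scipy.optimize import least_squares
def cov(r,y,h,a): return [.11-r*np.cos(a)+h*(np.sin(a)),y,.1+r*np.sin(a)+h*np.cos(a)]
def W(p,X):
    c,s=np.cos(p[2]),np.sin(p[2]); return np.array([p[0]+c*X[0]-s*X[1],p[1]+s*X[0]+c*X[1],X[2]])
B=lambda x,y,z=.1:(lambda a:[x,y,z])
C=lambda r,y,h=.006:(lambda a:cov(r,y,h,a))
T=[(B(.14,.12),52,132),(B(.14,-.12),403,42),(B(-.14,-.12),521,450),(B(-.14,.12),157,547),(C(.22,.11),140,458),(C(.22,-.11),503,362),(C(.203,0),316,382),(C(.13,0,.026),282,267)]
S=[(C(.22,-.11),187,24),(C(.22,.11),532,95),(C(.203,0),348,80),(B(.14,-.12),38,383),(B(.14,.12),440,485),(B(-.14,.12),553,160)]
E
python3 - <<'E'
from fit import *
ft=grab_frame("top");fs=grab_frame("scene")
def res(p):
    return np.concatenate([proj(ft,W(p,m(p[3])))-[u/3+225,v/3+140] for m,u,v in T]+[proj(fs,W(p,m(p[3])))-[u/3.5+235,v/3.5+165] for m,u,v in S])
r=least_squares(res,[.57,.06,.25,.3],loss="soft_l1");p=r.x
print(p.round(4));print(res(p).reshape(-1,2).round(1).tolist())
print("press now",W(p,cov(.203,0,.006,p[3])),"shut",W(p,[-.093,0,.106]),"slot",W(p,[-.02,0,.126]))
# slot angle from white mark in the top: bearing
for u,v,f,s,o in((357,248,ft,3,(225,140)),(235,152,fs,3.5,(235,165))):
    best=min(np.linspace(-.3,.8,111),key=lambda g:np.linalg.norm(proj(f,W(p,cov(.13+.045*np.sin(g),-.045*np.cos(g),.026,p[3])))-[u/s+o[0],v/s+o[1]]));print("g",best)
E
```

```text
[0.5759 0.0587 0.2598 0.4145]
[[-0.8, -0.0], [-0.6, -0.4], [-0.1, -0.2], [-0.4, 0.7], [-0.5, 0.7], [1.0, -0.4], [-0.1, 1.1], [0.0, -0.2], [-0.7, -0.5], [0.2, -0.3], [-0.3, 0.5], [-1.4, -0.5], [-0.8, -0.1], [0.4, 1.0]]
press now [0.50499145 0.03982834 0.18723912] shut [0.48604582 0.03479308 0.106     ] slot [0.55659662 0.05354365 0.126     ]
g 0.030000000000000027
g 0.07
```

Emit:
step_arm --commands "36 35 -6 0 0 0;36 35 -6 0 0 0;36 35 -6 0 0 0;36 35 -6 0 0 0;36 35 -6 0 0 0;36 35 -6 0 0 0;36 35 -6 0 0 0;36 35 -3 0 0 0" --jaw 0

```text
t: 2.3
eef_pos: [0.4329, 0.2264, 0.2712]
ee_rot: [-3.14, -0.0, -0.455]
force: [1.3, 0.7, -0.4]
width: 0.0132
```

Emit:
step_arm --commands "36 35 0 0 0 0;36 35 0 0 0 0;36 35 0 0 0 0;36 34 0 0 0 -0.1;0 0 0 0 0 -0.15;0 0 0 0 0 -0.18;0 0 0 0 0 -0.18;0 0 0 0 0 -0.106"

```text
t: 3.3
eef_pos: [0.5006, 0.0396, 0.2706]
ee_rot: [-3.142, -0.0, 0.264]
force: [-0.4, -0.5, -0.5]
width: 0.0004
```

```bash
cat > mv.py <<'E'
from h import *
import sys
from scipy.spatial.transform import Rotation as Rn
# usage: mv.py x y z yaw(target TCP) -> remaining shift in tool axes, turn
s=get_state();R=Rn.from_euler("xyz",s["ee_rot"]).as_matrix()
print("t",round(float(s["t"]),2),"pos",s["eef_pos"].round(4),"rot",s["ee_rot"].round(3),"F",s["force"].round(1),"w",round(float(s["width"]),4),"q",s["q"].round(2))
if len(sys.argv)>1:
    a=list(map(float,sys.argv[1:])); d=R.T@(np.array(a[:3])-s["eef_pos"])*1e3
    Rt=Rn.from_euler("xyz",[np.pi,0,a[3]]).as_matrix()
    print("shift mm",d.round(1),"rotvec",Rn.from_matrix(R.T@Rt).as_rotvec().round(3))
E
python3 mv.py 0.509 0.041 0.23 0.26
python3 -c "
from h import *
save(grab_frame('top'),'top1');save(grab_frame('scene'),'sc1')"
```

```text
t 3.3 pos [0.5006 0.0396 0.2706] rot [-3.142 -0.     0.264] F [-0.4 -0.5 -0.5] w 0.0004 q [ 0.47  0.04 -0.29 -0.   -1.24  1.36]
shift mm [ 8.5  0.8 40.6] rotvec [-0.    -0.     0.004]
```

View pics/sc1.png

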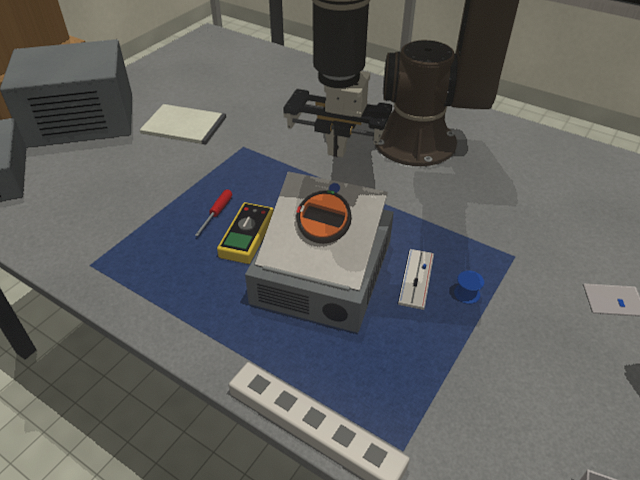

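Emit:
step_arm --commands "4 0 15 0 0 0;4 0 15 0 0 0;0 0 12 0 0 0;0 0 12 0 0 0;-1 0 10 0 0 0;-2 0 10 0 0 0;-2 0 10 0 0 0;-2 0 10 0 0 0"

```text
t: 4.4
eef_pos: [0.5015, 0.0399, 0.1761]
ee_rot: [3.142, -0.0, 0.26]
force: [-0.3, -0.5, 2.6]
width: 0.0002
```

```bash
python3 mv.py 0.487 0.035 0.131 0.26
```

```text
t 4.4 pos [0.5015 0.0399 0.1761] rot [ 3.142 -0.     0.26 ] F [-0.3 -0.5  2.6] w 0.0002 q [ 0.47  0.11 -0.43  0.   -1.02  1.36]
shift mm [-15.3   1.   45.1] rotvec [ 0. -0.  0.]
```

Contact at 2.6 N, and the cover is moving. I'll continue the arc.

Emit:
step_arm --commands "-3 0 8 0 0 0;-3 0 8 0 0 0;-2 0 8 0 0 0;-2 0 7 0 0 0;-1 0 6 0 0 0;-1 0 5 0 0 0;0 0 3 0 0 0;0 0 1 0 0 0"

```text
t: 5.4
eef_pos: [0.4896, 0.0367, 0.1302]
ee_rot: [3.142, 0.001, 0.26]
force: [-1.1, 0.4, 1.2]
width: 0.0003
```

```bash
python3 mv.py 0.487 0.035 0.131 0.26
```

```text
t 5.4 pos [0.4896 0.0367 0.1302] rot [3.142e+00 1.000e-03 2.600e-01] F [-1.1  0.4  1.2] w 0.0003 q [ 0.48  0.14 -0.52 -0.   -0.91  1.35]
shift mm [-2.9  1.  -0.8] rotvec [0.    0.001 0.   ]
```

Emit:
step_arm --commands "0 0 1 0 0 0;0 0 1 0 0 0;0 0 0 0 0 0"

```text
t: 5.78
eef_pos: [0.49, 0.0368, 0.1284]
ee_rot: [-3.142, -0.0, 0.26]
force: [-1.1, 0.6, 0.5]
width: 0.0
```

Emit:
step_arm --commands "0 0 1.5 0 0 0;0 0 1.5 0 0 0;0 0 0 0 0 0"

```text
t: 6.15
eef_pos: [0.49, 0.0369, 0.1253]
ee_rot: [3.142, 0.0, 0.26]
force: [0.4, 0.7, 0.5]
width: 0.0006
```

```bash
python3 - <<'E'
from h import *
for n in("scene","top"):
    f=grab_frame(n);a=f["frame"][140:340,225:415] if n=="top" else f["frame"][150:335,235:405]
    cv2.imwrite(f"pics/{n}2.png",cv2.resize(a,None,fx=3,fy=3,interpolation=cv2.INTER_CUBIC)[:,:,::-1])
E
```

```text
(no output)
```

View pics/scene2.png

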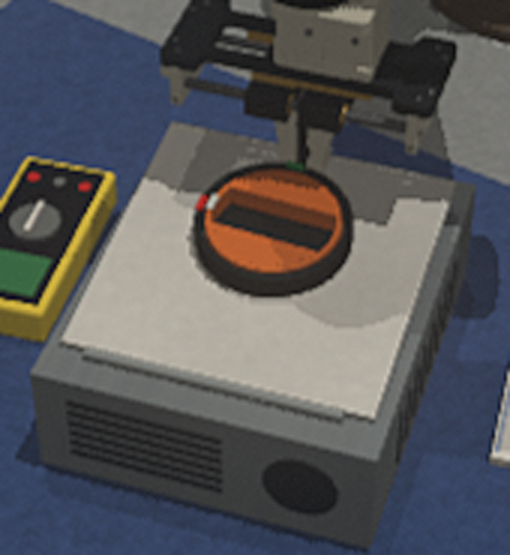

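View pics/top2.png

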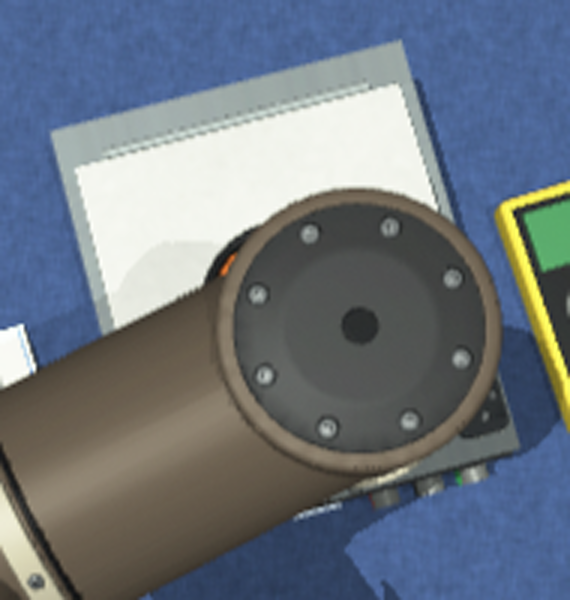

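Emit:
step_arm --commands "0 0 2 0 0 0;0 0 2 0 0 0;0 0 0 0 0 0"

```text
t: 6.62
eef_pos: [0.4899, 0.0368, 0.1212]
ee_rot: [3.142, 0.0, 0.26]
force: [-0.4, -0.4, -0.5]
width: 0.0004
```

```bash
python3 - <<'E'
from fit import *
p=[0.5759,0.0587,0.2598]
f=grab_frame("scene")
g=lambda X:(((proj(f,W(p,X))-[235,150])*3).round(0)).tolist()
for a in(0,.03,.06,.1,.2): print(a,"dial",g(cov(.13,0,.026,a)),"red",g(cov(.13,-.052,.026,a)),"FR",g(cov(.22,-.11,.006,a)),"FL",g(cov(.22,.11,.006,a)))
s=get_state();print("tip",(((proj(f,s["eef_pos"]+[0,0,-.025])-[235,150])*3)).round(0))
a=f["frame"][150:260,260:400]
cv2.imwrite("pics/s3.png",cv2.resize(a,None,fx=5,fy=5,interpolation=cv2.INTER_CUBIC)[:,:,::-1])
E
```

```text
0 dial [273.0, 228.0] red [204.0, 212.0] FR [172.0, 141.0] FL [453.0, 202.0]
0.03 dial [273.0, 225.0] red [203.0, 209.0] FR [172.0, 134.0] FL [454.0, 195.0]
0.06 dial [272.0, 222.0] red [203.0, 206.0] FR [171.0, 128.0] FL [454.0, 189.0]
0.1 dial [272.0, 218.0] red [202.0, 202.0] FR [170.0, 120.0] FL [455.0, 180.0]
0.2 dial [270.0, 208.0] red [199.0, 193.0] FR [168.0, 100.0] FL [456.0, 161.0]
tip [302. 198.]
```

View pics/s3.png

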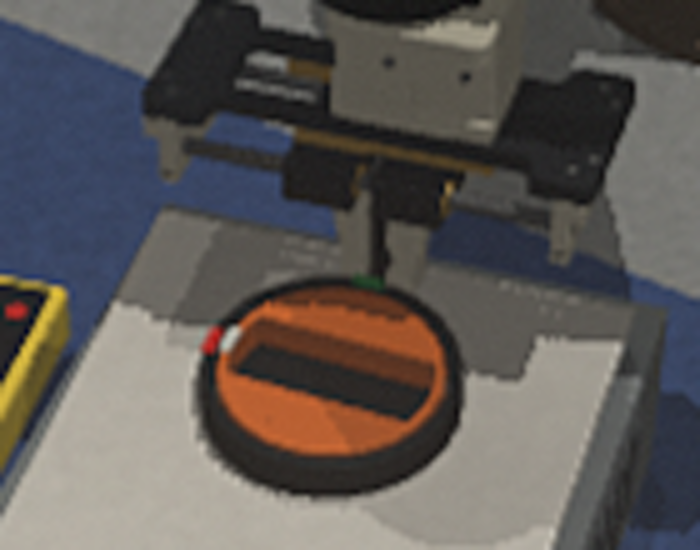

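Emit:
step_arm --commands "0 0 -15 0 0 0;0 0 -25 0 0 0;0 0 -25 0 0 0;0 0 0 0 0 0"

```text
t: 7.18
eef_pos: [0.4915, 0.0374, 0.1895]
ee_rot: [-3.141, -0.005, 0.261]
force: [-0.5, -0.0, -0.1]
width: 0.0004
```

```bash
python3 - <<'E'
from fit import *
p=[0.5759,0.0587,0.2598]
f=grab_frame("scene")
g=lambda X:(((proj(f,X)-[260,110])*4.5).round(0)).tolist()
s=get_state();e=s["eef_pos"];print(e,s["force"],s["width"])
for d in(0,-.025):print(d,g(e+[0,0,d]))
a=f["frame"][110:240,260:400]
for aa in(0,.03,.06): print(aa,[g(W(p,cov(.203,0,.006,aa))),g(W(p,cov(.22,.11,.006,aa))),g(W(p,cov(.22,-.11,.006,aa))),g(W(p,cov(.13,0,.026,aa)))])
cv2.imwrite("pics/s4.png",cv2.resize(a,None,fx=4.5,fy=4.5,interpolation=cv2.INTER_CUBIC)[:,:,::-1])
E
```

```text
[0.49062188 0.03714075 0.1881051 ] [-0.62920478  0.21759651  0.03090044] 0.0003143423471090727
0 [345.0, 333.0]
-0.025 [344.0, 374.0]
0 [[342.0, 457.0], [567.0, 482.0], [146.0, 391.0], [297.0, 522.0]]
0.03 [[342.0, 448.0], [568.0, 473.0], [145.0, 381.0], [297.0, 517.0]]
0.06 [[342.0, 439.0], [569.0, 463.0], [144.0, 372.0], [296.0, 513.0]]
```

View pics/s4.png

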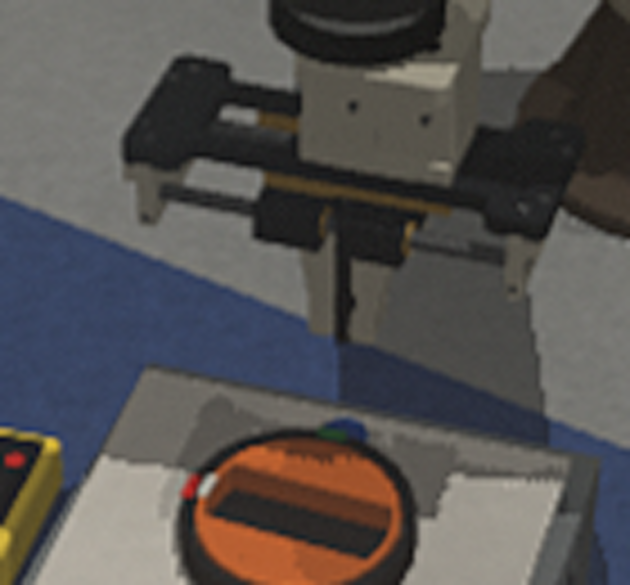

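```bash
python3 - <<'E'
from fit import *
f=grab_frame("scene");ft=grab_frame("top")
for e in([.5006,.0396,.2706],[.297,.606,.225]):
  for d in (.06,0,-.025): print(e,d,proj(f,np.array(e)+[0,0,d]).round(1),proj(ft,np.array(e)+[0,0,d]).round(1))
a=f["frame"][80:250,235:405]
cv2.imwrite("pics/s5.png",cv2.resize(a,None,fx=3.5,fy=3.5,interpolation=cv2.INTER_CUBIC)[:,:,::-1])
a=cv2.imread("pics/scene0.png")[120:240,540:640];cv2.imwrite("pics/s6.png",cv2.resize(a,None,fx=5,fy=5,interpolation=cv2.INTER_CUBIC))
a=cv2.imread("pics/sc1.png")[90:220,260:420];cv2.imwrite("pics/s7.png",cv2.resize(a,None,fx=4,fy=4,interpolation=cv2.INTER_CUBIC))
E
```

```text
[0.5006, 0.0396, 0.2706] 0.06 [336.7 129.1] [333.4 262.5]
[0.5006, 0.0396, 0.2706] 0 [336.  154.7] [332.  266.4]
[0.5006, 0.0396, 0.2706] -0.025 [335.8 164.8] [331.5 267.9]
[0.297, 0.606, 0.225] 0.06 [662.6 194. ] [-47.8 403.5]
[0.297, 0.606, 0.225] 0 [649.1 218.8] [-21.1 397. ]
[0.297, 0.606, 0.225] -0.025 [643.8 228.5] [-11.1 394.5]
```

View pics/s6.png

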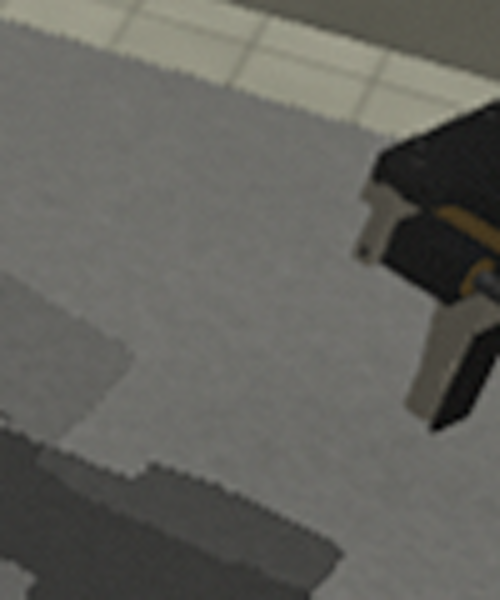

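View pics/s7.png

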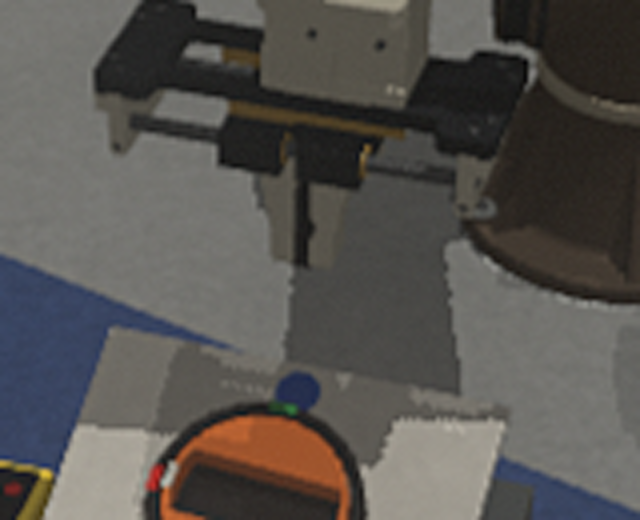

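View pics/s5.png

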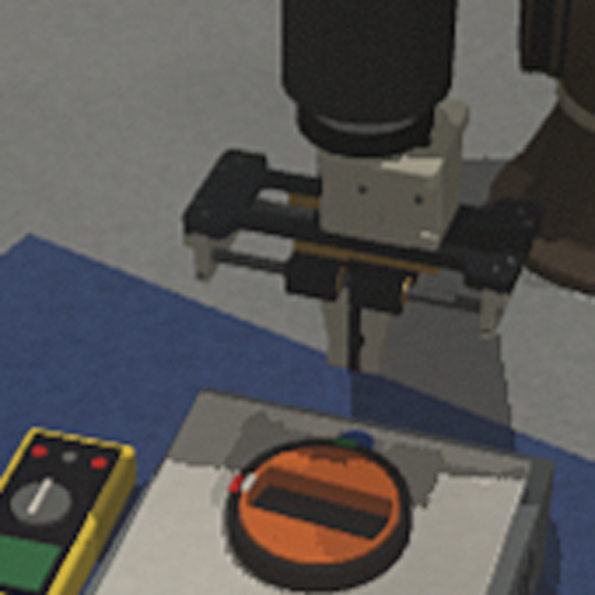

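```bash
python3 - <<'E'
from fit import *
p=[0.5759,0.0587,0.2598]
f=grab_frame("scene")
g=lambda X:(((proj(f,W(p,X))-[235,80])*3.5).round(0)).tolist()
print("instr FR,FL",g([-.14,-.12,.1]),g([-.14,.12,.1]))
for a in(0,.03,.06,.1):print(a,"dot",g(cov(.203,0,.006,a)),"green",g(cov(.182,0,.026,a)),"red",g(cov(.13,-.052,.026,a)),"rearrim",g(cov(.074,0,.026,a)),"FR",g(cov(.22,-.11,.006,a)),"FL",g(cov(.22,.11,.006,a)))
for n in("slot_centre","press_mark"):print(n,[(((np.array(d["pixel"])-[235,80])*3.5).round(0),d["conf"]) for d in recognise(f,n)])
im=f["frame"].copy()[80:250,235:405]
im=np.clip(im.astype(float)*2.2,0,255).astype(np.uint8)
im=cv2.resize(im[95:170,40:170],None,fx=6,fy=6,interpolation=cv2.INTER_CUBIC)
cv2.imwrite("pics/s8.png",im[:,:,::-1])
E
```

```text
instr FR,FL [203.0, 386.0] [554.0, 461.0]
0 dot [354.0, 461.0] green [344.0, 457.0] red [238.0, 493.0] rearrim [289.0, 573.0] FR [201.0, 409.0] FL [529.0, 480.0]
0.03 dot [354.0, 454.0] green [344.0, 452.0] red [237.0, 489.0] rearrim [289.0, 571.0] FR [200.0, 402.0] FL [530.0, 473.0]
0.06 dot [354.0, 447.0] green [344.0, 446.0] red [236.0, 485.0] rearrim [288.0, 569.0] FR [200.0, 394.0] FL [530.0, 465.0]
0.1 dot [354.0, 438.0] green [343.0, 439.0] red [235.0, 481.0] rearrim [288.0, 567.0] FR [199.0, 385.0] FL [531.0, 456.0]
slot_centre [(array([304., 508.]), 0.89), (array([-64., 441.]), 0.63)]
press_mark [(array([309., 551.]), 0.65)]
```

View pics/s8.png

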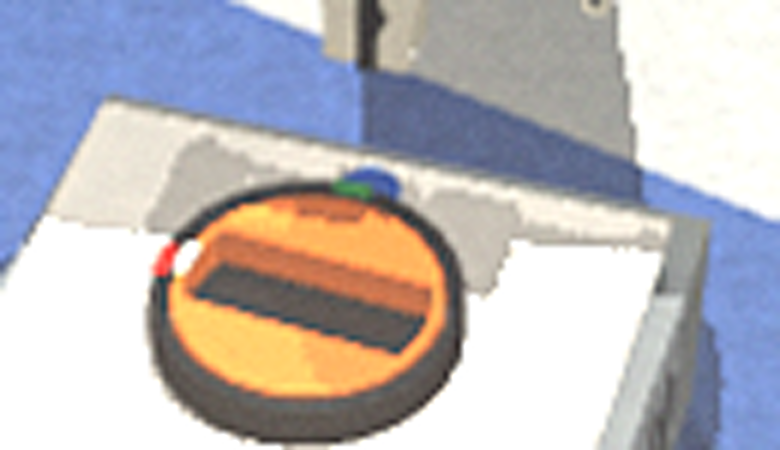

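Emit:
step_arm --commands "0 0 25 0 0 0;0 0 25 0 0 0;0 0 12 0 0 0;0 0 4 0 0 0;0 0 4 0 0 0;0 0 3 0 0 0;0 0 2 0 0 0"

```text
t: 8.35
eef_pos: [0.4901, 0.0369, 0.1117]
ee_rot: [-3.142, -0.001, 0.26]
force: [-1.6, -0.1, 0.4]
width: 0.0007
```

```bash
python3 mv.py 0.4875 0.035 0.105 0.26
```

```text
t 8.35 pos [0.4901 0.0369 0.1117] rot [-3.142e+00 -1.000e-03  2.600e-01] F [-1.6 -0.1  0.4] w 0.0007 q [ 0.48  0.17 -0.54  0.   -0.86  1.35]
shift mm [-3.   1.1  6.7] rotvec [-0.    -0.001  0.   ]
```

Emit:
step_arm --commands "-1 0 2 0 0 0;0 0 2 0 0 0;0 0 2 0 0 0;0 0 1 0 0 0"

```text
t: 8.85
eef_pos: [0.4893, 0.0367, 0.1051]
ee_rot: [3.141, -0.001, 0.261]
force: [-4.1, 1.4, 14.3]
width: 0.0003
```

Emit:
step_arm --commands "0 0 0 0 0 0;0 0 0 0 0 0;0 0 -15 0 0 0;0 0 -25 0 0 0;0 0 -20 0 0 0;0 0 0 0 0 0"

```text
t: 9.6
eef_pos: [0.4899, 0.0369, 0.1665]
ee_rot: [-3.141, -0.003, 0.26]
force: [0.9, -0.5, -1.3]
width: 0.0007
```

```bash
python3 mv.py 0.5566 0.0535 0.150 0.21; python3 - <<'E'
from fit import *
p=[0.5759,0.0587,0.2598]
f=grab_frame("scene")
g=lambda X:((proj(f,W(p,X))-[275,175])*6).round(0).tolist()
for a in(0,.03,.06):print(a,"dot",g(cov(.203,0,.006,a)),"green",g(cov(.182,0,.026,a)),"red",g(cov(.13,-.052,.026,a)),"FR",g(cov(.22,-.11,.006,a)),"FL",g(cov(.22,.11,.006,a)))
im=np.clip(f["frame"].astype(float)*2.2,0,255).astype(np.uint8)
im=cv2.resize(im[175:250,275:405],None,fx=6,fy=6,interpolation=cv2.INTER_CUBIC)
cv2.imwrite("pics/s9.png",im[:,:,::-1])
E
```

```text
t 9.6 pos [0.4899 0.0369 0.1665] rot [-3.141e+00 -3.000e-03  2.600e-01] F [ 0.9 -0.5 -1.3] w 0.0007 q [ 0.48  0.1  -0.47  0.   -0.99  1.35]
shift mm [68.7  1.2 16.7] rotvec [-0.001 -0.003  0.05 ]
0 dot [366.0, 219.0] green [350.0, 214.0] red [167.0, 275.0] FR [104.0, 131.0] FL [666.0, 253.0]
0.03 dot [366.0, 208.0] green [350.0, 204.0] red [166.0, 268.0] FR [103.0, 118.0] FL [668.0, 240.0]
0.06 dot [366.0, 196.0] green [349.0, 195.0] red [165.0, 262.0] FR [102.0, 106.0] FL [669.0, 228.0]
```

View pics/s9.png

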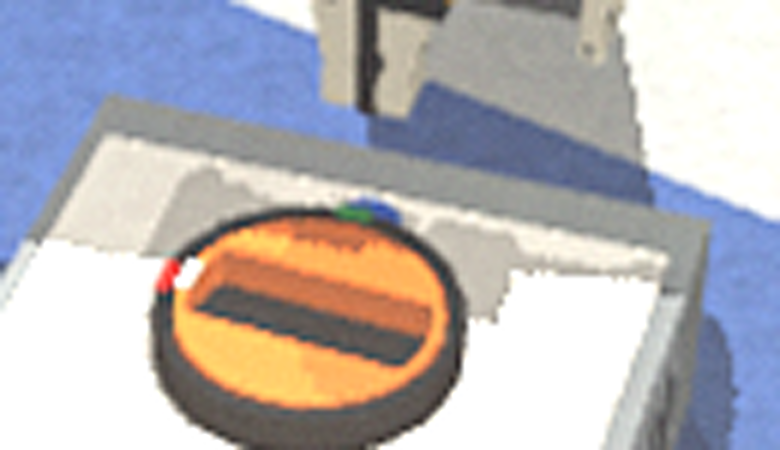

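Emit:
step_arm --commands "20 0.5 0 0 0 0;20 0.5 0 0 0 0;20 0 0 0 0 0;8.5 0 0 0 0 0.05;0 0 10 0 0 0;0 0 10 0 0 0;0 0 5 0 0 0" --jaw 24

```text
t: 10.52
eef_pos: [0.5544, 0.0529, 0.1382]
ee_rot: [3.141, 0.002, 0.211]
force: [0.4, -0.4, 0.3]
width: 0.0241
```

```bash
python3 mv.py 0.5566 0.0535 0.115 0.21; python3 - <<'E'
from h import *
f=grab_frame("scene")
im=np.clip(f["frame"].astype(float)*1.6,0,255).astype(np.uint8)
im=cv2.resize(im[155:265,265:405],None,fx=5,fy=5,interpolation=cv2.INTER_CUBIC)
cv2.imwrite("pics/s10.png",im[:,:,::-1])
E
```

```text
t 10.53 pos [0.5544 0.0529 0.1382] rot [3.141e+00 2.000e-03 2.110e-01] F [ 0.4 -0.4  0.3] w 0.0241 q [ 0.45  0.24 -0.37 -0.   -0.96  1.34]
shift mm [ 2.3 -0.1 23.2] rotvec [0.    0.002 0.001]
```

View pics/s10.png

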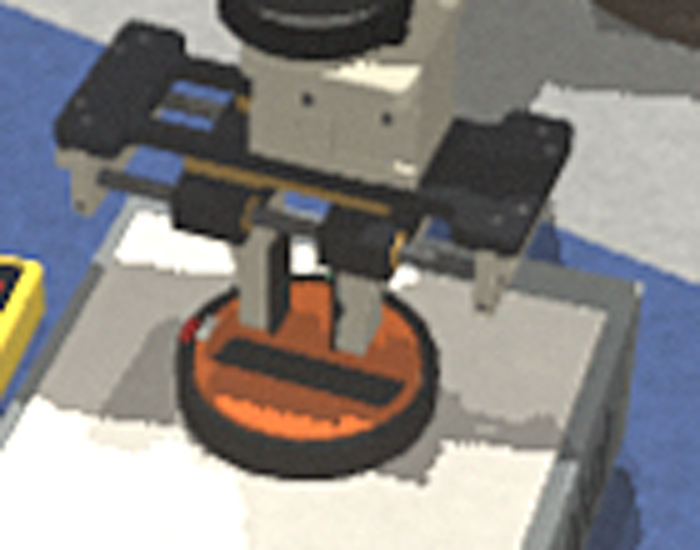

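Emit:
step_arm --commands "2 0 6 0 0 0;0 0 6 0 0 0;0 0 5 0 0 0;0 0 3 0 0 0;0 0 3 0 0 0;0 0 0 0 0 0"

```text
t: 11.32
eef_pos: [0.5573, 0.0536, 0.1163]
ee_rot: [3.142, 0.0, 0.21]
force: [0.4, -0.4, 0.3]
width: 0.0243
```

```bash
python3 mv.py 0.5566 0.0535 0.115 0.21; python3 - <<'E'
from h import *
f=grab_frame("scene")
im=np.clip(f["frame"].astype(float)*1.6,0,255).astype(np.uint8)
im=cv2.resize(im[155:265,265:405],None,fx=5,fy=5,interpolation=cv2.INTER_CUBIC)
cv2.imwrite("pics/s11.png",im[:,:,::-1])
E
```

```text
t 11.32 pos [0.5573 0.0536 0.1163] rot [3.142 0.    0.21 ] F [ 0.4 -0.4  0.3] w 0.0243 q [ 0.45  0.27 -0.39 -0.   -0.91  1.34]
shift mm [-0.7 -0.   1.3] rotvec [0. 0. 0.]
```

View pics/s11.png

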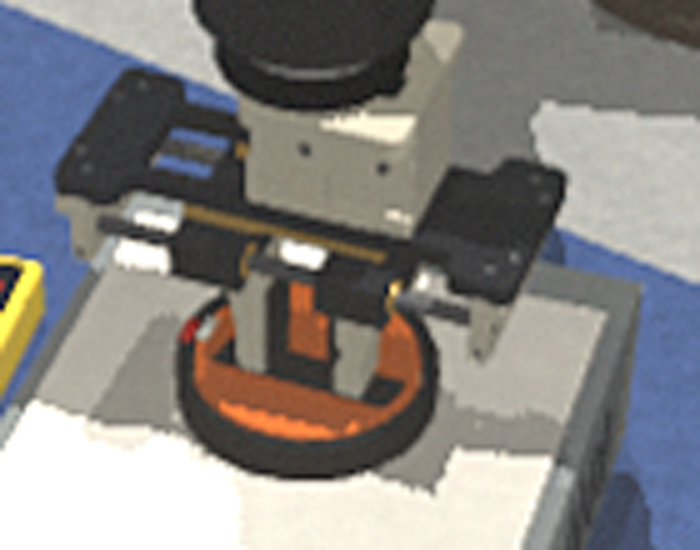

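Emit:
step_arm --commands "0 0 0 0 0 0.1;0 0 0 0 0 0.12;0 0 0 0 0 0.12;0 0 0 0 0 0.12;0 0 0 0 0 0.12;0 0 0 0 0 0.12;0 0 0 0 0 0.12;0 0 0 0 0 0"

```text
t: 12.38
eef_pos: [0.5575, 0.0537, 0.1167]
ee_rot: [-3.141, -0.0, -0.609]
force: [0.1, -0.2, -0.8]
width: 0.0239
```

```bash
python3 mv.py 0.5566 0.0535 0.116 -1.31; python3 - <<'E'
from h import *
print(get_state()["moment"])
f=grab_frame("scene")
im=np.clip(f["frame"].astype(float)*1.6,0,255).astype(np.uint8)
im=cv2.resize(im[155:265,265:405],None,fx=5,fy=5,interpolation=cv2.INTER_CUBIC)
cv2.imwrite("pics/s12.png",im[:,:,::-1])
E
```

```text
t 12.38 pos [0.5575 0.0537 0.1167] rot [-3.141 -0.    -0.609] F [ 0.1 -0.2 -0.8] w 0.0239 q [ 0.45  0.27 -0.39  0.   -0.91  0.52]
shift mm [-0.6  0.7  0.7] rotvec [-0.    -0.     0.701]
[ 0.01877694 -0.00124864  0.01496522]
```

View pics/s12.png

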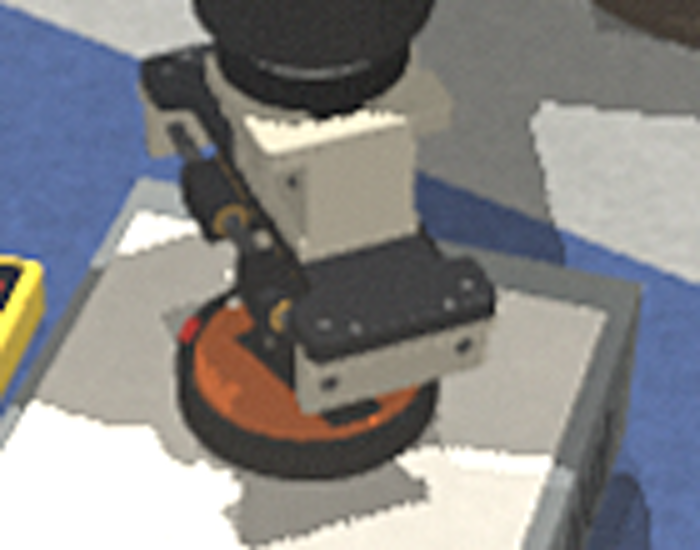

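Emit:
step_arm --commands "0 0 0 0 0 0.12;0 0 0 0 0 0.12;0 0 0 0 0 0.12;0 0 0 0 0 0.12;0 0 0 0 0 0.12;0 0 0 0 0 0.12;0 0 0 0 0 0.06;0 0 0 0 0 0"

```text
t: 13.42
eef_pos: [0.5576, 0.0536, 0.1166]
ee_rot: [-3.141, -0.0, -1.387]
force: [0.9, -1.5, 0.3]
width: 0.0243
```

```bash
python3 mv.py 0.5566 0.0535 0.116 -1.31; python3 - <<'E'
from h import *
print(get_state()["moment"])
E
```

```text
t 13.43 pos [0.5576 0.0536 0.1166] rot [-3.141 -0.    -1.387] F [ 0.9 -1.5  0.3] w 0.0243 q [ 0.45  0.27 -0.39  0.   -0.91 -0.26]
shift mm [-0.1  1.   0.6] rotvec [-0.    -0.    -0.077]
[-0.27750794 -0.29675961  0.0632502 ]
```

Now I'll turn gently until the moment rises at the stop.

Emit:
step_arm --commands "0 0 0 0 0 0.06;0 0 0 0 0 0.06;0 0 0 0 0 0.04;0 0 0 0 0 0"

```text
t: 13.92
eef_pos: [0.5576, 0.0536, 0.1166]
ee_rot: [-3.141, -0.0, -1.547]
force: [1.2, -1.4, 0.8]
width: 0.0238
```

```bash
python3 mv.py; python3 - <<'E'
from h import *
print(get_state()["moment"])
f=grab_frame("scene")
im=np.clip(f["frame"].astype(float)*1.6,0,255).astype(np.uint8)
im=cv2.resize(im[155:265,265:405],None,fx=5,fy=5,interpolation=cv2.INTER_CUBIC)
cv2.imwrite("pics/s13.png",im[:,:,::-1])
E
```

```text
t 13.93 pos [0.5576 0.0536 0.1166] rot [-3.141 -0.    -1.547] F [ 1.2 -1.4  0.8] w 0.0238 q [ 0.45  0.27 -0.39  0.   -0.91 -0.42]
[-0.47684787 -0.35677012  0.04832941]
```

View pics/s13.png

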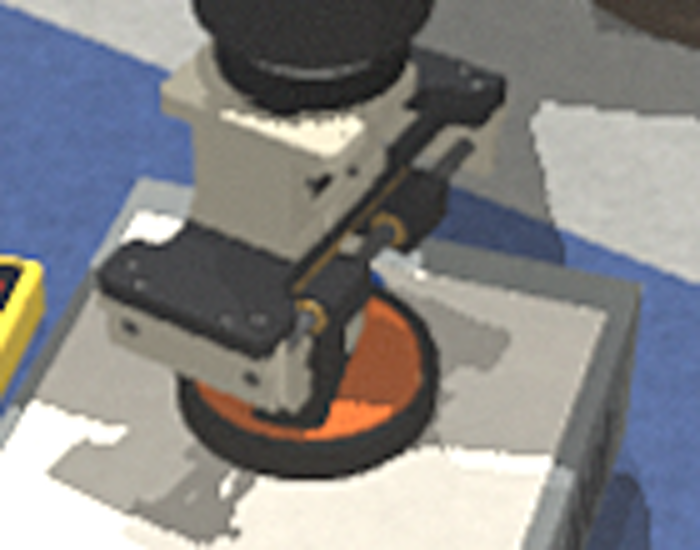

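Emit:
step_arm --commands "0 0 0 0 0 0.05;0 0 0 0 0 0.05;0 0 0 0 0 0"

```text
t: 14.35
eef_pos: [0.5574, 0.0535, 0.1166]
ee_rot: [-3.142, -0.001, -1.646]
force: [-0.9, -2.7, 1.3]
width: 0.024
```

```bash
python3 mv.py; python3 - <<'E'
from h import *
print(get_state()["moment"])
E
```

```text
t 14.35 pos [0.5574 0.0535 0.1166] rot [-3.142e+00 -1.000e-03 -1.646e+00] F [-0.9 -2.7  1.3] w 0.024 q [ 0.45  0.27 -0.39  0.   -0.91 -0.52]
[-0.86140114 -0.06676276  1.02532287]
```

The z moment has jumped to 1 N m, so the fastener is at its stop. I'll relieve it, lift clear and look.

Emit:
step_arm --commands "0 0 0 0 0 -0.06;0 0 0 0 0 -0.06;0 0 0 0 0 -0.06;0 0 -8 0 0 0;0 0 -10 0 0 0;0 0 -20 0 0 0;0 0 -30 0 0 0;0 0 -30 0 0 0"

```text
t: 15.35
eef_pos: [0.5574, 0.0537, 0.2162]
ee_rot: [-3.141, 0.0, -1.47]
force: [0.5, 0.2, -0.7]
width: 0.024
```

Emit:
step_arm --commands "0 -30 -20 0 0 0;0 -30 -20 0 0 0;0 -30 0 0 0 0;0 -30 0 0 0 0;0 0 0 0 0 0"

```text
t: 15.98
eef_pos: [0.678, 0.0659, 0.2539]
ee_rot: [3.141, -0.0, -1.471]
force: [-0.8, 0.6, 0.2]
width: 0.0242
```

```bash
python3 mv.py; python3 - <<'E'
from fit import *
p=[0.5759,0.0587,0.2598]
f=grab_frame("scene");save(f,"full14")
g=lambda X:((proj(f,W(p,X))-[265,165])*5).round(0).tolist()
for a in(0,.03):print(a,"green",g(cov(.182,0,.026,a)),"red",g(cov(.13,-.052,.026,a)),"FR",g(cov(.22,-.11,.006,a)),"FL",g(cov(.22,.11,.006,a)))
for q in(1.3,1.4,1.5,1.571):print(q,"white",g(cov(.13+.045*np.sin(q),-.045*np.cos(q),.026,0)),"slot rear",g(cov(.13-.042*np.sin(q),.042*np.cos(q),.026,0)))
im=np.clip(f["frame"].astype(float)*1.6,0,255).astype(np.uint8)
im=cv2.resize(im[165:275,265:405],None,fx=5,fy=5,interpolation=cv2.INTER_CUBIC)
cv2.imwrite("pics/s14.png",im[:,:,::-1])
t=grab_frame("top");save(t,"top14")
for n in("multimeter","breadboard","screwdriver","spool"):print(n,[np.round(d["pixel"],1) for d in recognise(f,n)[:1]])
E
```

```text
t 15.97 pos [0.678  0.0659 0.2539] rot [ 3.141 -0.    -1.471] F [-0.8  0.6  0.2] w 0.0242 q [ 0.38  0.35  0.07 -0.   -1.29 -0.28]
0 green [342.0, 228.0] red [189.0, 279.0] FR [137.0, 160.0] FL [605.0, 261.0]
0.03 green [342.0, 220.0] red [188.0, 274.0] FR [136.0, 149.0] FL [606.0, 250.0]
1.3 white [309.0, 235.0] slot rear [301.0, 374.0]
1.4 white [320.0, 236.0] slot rear [291.0, 373.0]
1.5 white [330.0, 237.0] slot rear [281.0, 372.0]
1.571 white [337.0, 239.0] slot rear [274.0, 371.0]
multimeter [array([242.3, 234.1])]
breadboard [array([416.1, 279.4])]
screwdriver [array([220., 201.])]
spool [array([468.4, 286.5])]
```

View pics/s14.png

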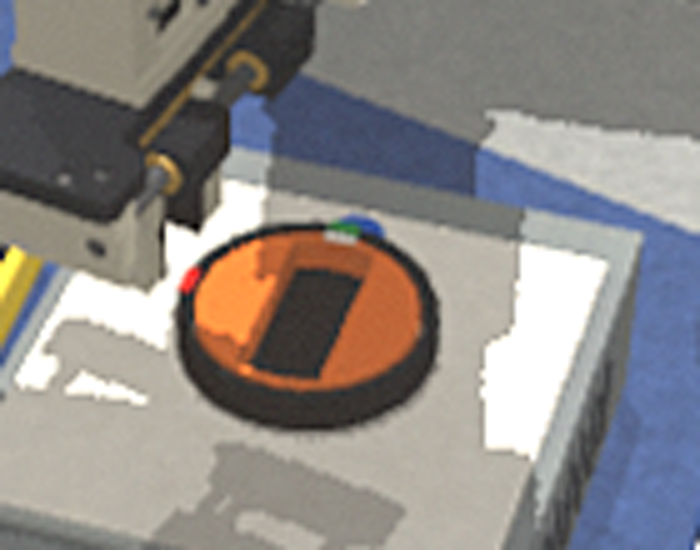

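View pics/top14.png

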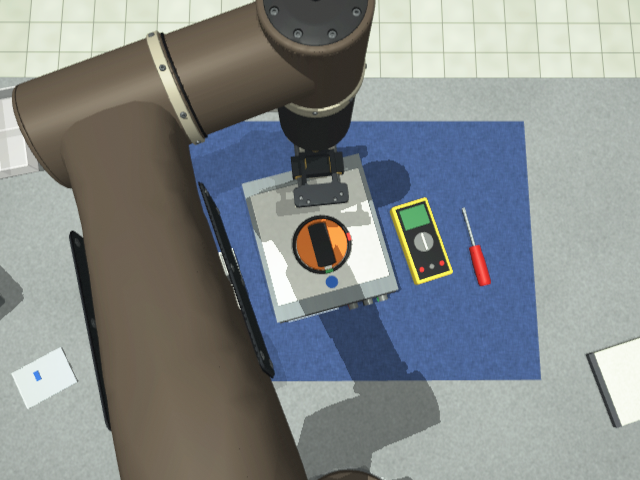

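The white mark at about (341,236) now sits beside the green one, the cover corners match 0 rad, the bystanders haven't moved and the arm is clear.

```bash
python3 -c "
from station import *
print(job_done())"
```

```text
the job is handed in; nothing more can be done
None
```

I pushed the cover shut with the closed fingertips, turned the fastener clockwise to its stop with both fingertips in the slot, then lifted clear. I handed the job in at about 16 s; no verdict was reported.

**Last checks:**
- **Cover:** it pushed back with about 14 N at the shut height, and its corners in the picture matched 0 rad.
- **Fastener:** the moment jumped to about 1 N m at the stop, and the white mark ended beside the green one, at about 1.57 rad.
- **Bystanders:** all four were re-detected within about 1 to 4 pixels of where they started, which I put down to detector noise. In the top picture the arm hid the spool and most of the breadboard.
- **Robot:** the arm was clear of everything, with about zero force.

**What disagreed:**
- **Fingertip position:** in the pictures and on contact, the fingertips stood about level with the TCP, not 25 mm ahead of it as stated. My first push therefore left the cover about 0.08 rad ajar. I saw this in the picture and pushed again until it was shut.
- **Recognition:** `recognise` missed or misplaced `press_mark` in some pictures. I fitted the instrument's pose from features I picked by hand instead, and all of them fell within about 1.5 pixels.

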